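# Scan the red-lidded filling tub

### The arm

A 6-joint arm with a two-finger parallel gripper is mounted at the origin on the work surface. World frame = base frame: x ahead of the robot, y to its left, z up, the work surface at z = 0. Lengths are in m, angles in rad, forces in N, time in s.
With the tool pointing down it reaches from about 0.425 to 0.95 m from the base axis. Payload 3.5 kg.
Tool frame: the origin (TCP) lies midway between the tips of the shut fingers; the grasp point (between the pads) lies 19 mm behind it (ctrl.pinch_z is the distance from the TCP to the grasp point, in m); z points along the fingers, y is the line along which they close (so a half turn about z gives the same grasp; the last joint's range is limited). The gripper opens to 85 mm and grips with 20 to 120 N. Pads are 22 mm wide; open, the fingers measure 114 mm over their backs; the gripper's body (76 mm by 85 mm) begins 54 mm behind the grasp point. The pads swing forward as they close: fully open they stand 13 mm farther back than shut.
Start: joints at [-1.309, 0.286, 1.577, -0, 1.279, -0.15], TCP at [0.27, -0.619, 0.231] pointing down, gripper open.
Joint ranges: [-2.77, 2.77], [-0.9, 2.22], [0.21, 2.48], [-1.53, 4.67], [0.24, 2.81], [-2.84, 2.84]. Speed limits (rad/s): [2.79, 2.79, 3.14, 3.14, 3.14, 3.14].

### API

Orientations are given as a unit quaternion [x, y, z, w].
In Python, from plant import get_state, viewer, sign_off, ctrl gives the robot as it stands. The module is installed in compiled form; this text tells all that it offers.
- The arm moves only by the shell command python3 -m handwheel 'ROWS' [FORCE]. ROWS is JSON, a list that holds one entry, the list of rows, each a list of 5 numbers: the finger opening in m, from 0 to 0.0854, then the shift along the tool's x, y, z in m, then the turn about the tool's z in degrees. In form: [[[claw, x, y, z, spin], ...]]. A call has 1 to 12 rows; each row shifts and turns the commanded pose from where the row before left it, along the tool's axes as they then stand; what a row does not reach is not made up. A row lasts 1/12 s, in which the tool goes at most 41.7 mm and 7.16 degrees, less where a joint would pass 70% of its speed; a pose out of reach is approached as far as the arm can. A call is refused whole if a number of a shift passes 0.0417 or a number of a turn 7.16, either way. A call with a gripper value outside its range is refused whole. The fingers move at their own pace and stop on an object; FORCE is the grip in N (left out, the last holds). Time passes only in rows, so rows that do not move let the fingers close. It gives the time, the measured TCP pose, the force, the opening and the grip force at its end, in the units of the state.
- get_state(): the state, without advancing time (a new reading comes with each control period).
- viewer.read_camera(name): name is "scene" or "top" or "wrist"; returns the picture (384x512x3 uint8, blue, green, red); there is no depth.
- viewer.camera_params(name): a dict with "fov_y" (degrees; the focal length in pixels is half the picture's height over the tangent of half this angle, whatever the lens; pixels are square), "cx", "cy" (the principal point, pixels), "k1" (the pictures are not rectified: a ray, as slopes to the right and down, at radius r is drawn at 1 + k1 r^2 times it, then the intrinsics apply), "xyz" and "attitude" of the camera in the world; the wrist camera has in their place "hand_eye" (4x4, takes a point from camera to tool coordinates, whose origin is the TCP and whose axes are the flange's). Camera axes: x right, y up, looking along -z (the intrinsics and any distortion apply to the point x, -y, -z); pixel columns grow to the right and rows downward; lengths in m; the calibration is good to about 2 mm. A picture is of the moment at which its call begins: read the wrist's pose just before it. camera_params takes no time and is no camera call.
- sign_off(): hands the job in; it is judged then, once.
Trained networks look in the newest picture that a camera, given by its name, has taken for a name from the list of things; names that differ only in an ending like _2 or _b are one class to them, and where a whole thing is asked for, a point or a joint stands for the part that bears it (a point fixed in the world has none). Each returns a list of dicts, best first, with "confidence" (0 to 1); they miss things now and then, are a little off and sometimes report something else, mostly with a low value. They report only what shows in the picture. A call takes as long as a camera call. They do not tell look-alikes from the thing itself.
- viewer.look_for(camera, name): "extent" ([left, top, width, height] as shares, 0 to 1, of the picture: columns of its width, rows of its height, round what is visible of it).
- viewer.outline_of(camera, name): "mask" (384x512 bool, what is visible of it) and "extent" ([left, top, width, height] as shares, 0 to 1, of the picture: columns of its width, rows of its height, round what is visible of it).
- viewer.pinpoint(camera, name): "xy" ([column, row] as shares, 0 to 1, of the picture: columns of its width, rows of its height: a listed point, or the origin of a listed thing).
The state is a dict: "time": time; "qpos": joint angles; "dq": joint speeds; "joint_efforts": joint torques, N m; "eef_pos": TCP position; "tcp_rot": TCP orientation; "contact_force": force on the tool from outside, world axes, zero at the start; "wrist_torque": the same for the moment, N m; "opening": opening from 0.0 (shut) to 1.0 (fully open); "finger_force": force on a finger pad.
Only numpy, scipy, OpenCV 4.12 (cv2) and the standard library are available. Lean on these libraries where they do the work, as an engineer would, in place of code of your own. Each camera call takes 0.05 s, during which the arm holds its last target. There are 200 camera calls.

### The job

Book out the red-lidded tub of filling at the bakery bench: pick up the hand scanner from its black mat, hold it level and still for about two seconds with its reading window (underside of the wide grey head) centred about 8 cm above the square code label on the red lid, then lay the scanner back down on its mat and let go. Do not scan the blue-lidded tub, do not shift either of these tubs, and do not drop the scanner.

Things in the scene. Friction and masses are not known exactly. Their poses are not given: they have to be found in the camera images.
- scanner: Loose hand scanner, 0.2 kg, flat on the mat. Origin: on its underside, under the handle, near the centre of mass; x towards the head, z up. Yellow handle: bar 34 mm wide (y), 36 high, x = -95 to 40; grip across it at the origin. Grey head: x = 40 to 100, 64 wide, 40 high; reading window in its underside, centred 70 mm ahead of the origin (x = 70, y = 0, z = 0), looking along -z.
- mat: Black rubber mat fixed to the bench, 280 mm long (its x axis) x 150 mm wide (y) x 4 mm thick; origin at the centre of its underside, on the bench (its top is 4 mm above that). The scanner lies lengthwise along it at the start, head towards +x of the mat to within 10 degrees.
- red_label (a point): Centre of the white 40 mm square code label lying flat on the red lid, 86 mm above the bench, 22 mm off the lid's centre towards the point's x. The tub: upright, round, white, 104 mm across the lid, 86 mm high, 0.8 kg, loose. Two equal tubs stand near it in any order, one blue-lidded and one white-lidded without label.
- blue_label (a point): The same kind of label on the blue lid of an equal tub: the wrong one, not to be scanned.
There are look-alikes about, which are no part of the job. Several things look just like the scanner: the one meant starts farthest to the robot's left.

How it is judged:
By the outcome, as a careful person would: the job done as asked, in the order asked, and still so for the second after the job is handed in, with the robot touching nothing.
It also fails if it takes over 54 s, if anything falls off the work surface, if the arm or the gripper's body presses on something with over 40 N, if the wrist force passes 120 N, or if a joint passes its speed limit or range.

## Working session

There is one attempt and no reset: what is moved stays moved. The work goes in short steps, Python scripts to look and compute and a shell command to move; the robot and the scene stay as the last step left them, time stands still between calls to the robot, and variables do not carry over. Pictures are saved under pics/ and viewed, at most 10 in all, crops included, and the job is handed in when it is done.

```bash
mkdir -p pics; cat > h.py <<'E'
import numpy as np, cv2
from scipy.spatial.transform import Rotation as R
from plant import get_state, viewer, sign_off, ctrl
def cam(name, st=None):
    p=viewer.camera_params(name)
    f=192/np.tan(np.radians(p["fov_y"])/2)
    if "hand_eye" in p:
        st=st or get_state(); T=np.eye(4); T[:3,:3]=R.from_quat(st["tcp_rot"]).as_matrix(); T[:3,3]=st["eef_pos"]
        T=T@np.array(p["hand_eye"])
    else:
        T=np.eye(4); a=np.array(p["attitude"]); T[:3,:3]=R.from_quat(a).as_matrix() if a.size==4 else a; T[:3,3]=p["xyz"]
    return p,f,T
def pix2w(c,u,v,z):
    p,f,T=c
    K=np.array([[f,0,p["cx"]],[0,f,p["cy"]],[0,0,1.]])
    s=cv2.undistortPoints(np.array([[[u,v]]],float),K,np.array([p["k1"],0,0,0.]))[0,0]
    d=T[:3,:3]@np.array([s[0],-s[1],-1]); o=T[:3,3]
    return o+d*(z-o[2])/d[2]
E
python3 - <<'E'
from h import *
s=get_state(); print(s)
for n in("scene","top"):
    print(viewer.camera_params(n)); im=viewer.read_camera(n); cv2.imwrite(f"pics/{n}0.png",im); c=cam(n)
    for t,z in(("scanner",.004),("mat",0),("red_label",.086),("blue_label",.086)):
        for r in viewer.pinpoint(n,t):
            u,v=r["xy"][0]*512,r["xy"][1]*384
            print(n,t,round(r["confidence"],2),int(u),int(v),pix2w(c,u,v,z).round(3))
print(viewer.camera_params("wrist"),ctrl.pinch_z)
E
```

```text
{'time': 0.0, 'qpos': array([-1.30894906e+00,  2.87179224e-01,  1.57814587e+00,  1.78515211e-05,
        1.27864914e+00, -1.50005769e-01]), 'dq': array([-0.00132072, -0.00092021, -0.00023465,  0.0008379 , -0.00160525,
        0.00066111]), 'joint_efforts': array([ 3.68892211e-05, -4.05980551e+01, -2.92623478e+01, -1.17128420e-04,
        5.86298236e-03, -3.18201423e-06]), 'eef_pos': array([ 0.27006395, -0.6179049 ,  0.22995502]), 'tcp_rot': array([ 9.78871789e-01,  2.04471519e-01, -5.80242081e-05, -1.18940923e-03]), 'contact_force': array([ 0.48167721, -0.17727351,  0.61839437]), 'wrist_torque': array([ 4.77266900e-02, -9.07918156e-05, -5.91251555e-03]), 'finger_force': 0.0, 'opening': 1.0000178861600577}
{'fov_y': 46.1980512240347, 'cx': 260.33046046654056, 'cy': 197.97273574660065, 'k1': -0.12870522932549647, 'xyz': array([1.02798376, 0.01400866, 1.09690844]), 'attitude': array([0.18604338, 0.19249324, 0.68452314, 0.67805773])}
scene scanner 0.75 146 160 [ 0.239 -0.344  0.004]
scene scanner 0.74 188 246 [ 0.522 -0.192  0.004]
scene mat 0.63 180 248 [ 0.526 -0.213  0.   ]
scene red_
[... 326 characters left out ...]
scanner 0.87 320 160 [ 0.528 -0.199  0.004]
top scanner 0.57 368 249 [ 0.234 -0.336  0.004]
top mat 0.91 325 162 [ 0.522 -0.215  0.   ]
top red_label 0.82 187 116 [0.66  0.224 0.086]
top blue_label 0.75 144 180 [0.459 0.353 0.086]
{'fov_y': 71.18721514764665, 'cx': 255.43721400540008, 'cy': 196.5951700423845, 'k1': -0.027969373563038583, 'hand_eye': array([[-1.49016453e-04,  9.51468312e-01,  3.07746698e-01,
         7.82523321e-02],
       [ 9.99999736e-01, -7.72909717e-05,  7.23180219e-04,
         3.04267990e-04],
       [ 7.11869103e-04,  3.07746724e-01, -9.51468048e-01,
        -1.41762322e-01],
       [ 0.00000000e+00,  0.00000000e+00,  0.00000000e+00,
         1.00000000e+00]])} 0.0187
```

View pics/top0.png

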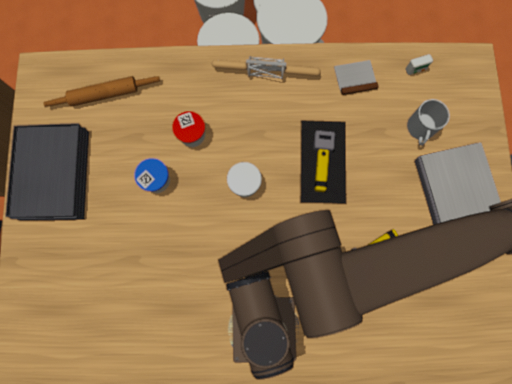

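View pics/scene0.png

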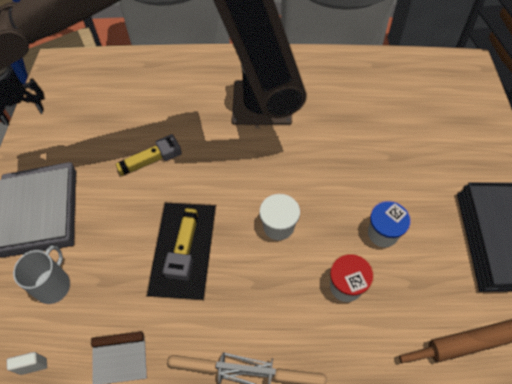

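The top view shows the target scanner on its mat at about (321,160) with its head pointing up (+x), the red lid at (188,127) and the blue lid at (151,175). The look-alike scanner at (385,240) is partly under the arm. The scene view agrees: target at (183,245), red label at (356,282).

```bash
cat >> h.py <<'E'
def mask_line(c,m,z):
    ys,xs=np.nonzero(m); P=np.array([pix2w(c,u,v,z)[:2] for u,v in zip(xs,ys)])
    mu=P.mean(0); w,V=np.linalg.eigh(np.cov((P-mu).T)); d=V[:,1]; d=d*np.sign(d[0])
    return mu,np.degrees(np.arctan2(d[1],d[0])),P@d
def yellow(im,box):
    hsv=cv2.cvtColor(im,cv2.COLOR_BGR2HSV); m=cv2.inRange(hsv,(22,170,120),(35,255,255))
    k=np.zeros_like(m); x0,y0,x1,y1=box; k[y0:y1,x0:x1]=1; return (m>0)&(k>0)
def delta(st,target,yaw):
    Rm=R.from_quat(st["tcp_rot"]).as_matrix(); cy=np.degrees(np.arctan2(Rm[1,0],Rm[0,0]))
    print("tool shift",(Rm.T@(np.array(target)-st["eef_pos"])).round(4),"spin",round(cy-yaw,2),"yaw",round(cy,2),"tcp",st["eef_pos"].round(4))
E
python3 - <<'E'
from h import *
im=cv2.imread("pics/top0.png"); c=cam("top")
mu,a,l=mask_line(c,yellow(im,(302,120,346,202)),.04); print("top",mu,a,np.ptp(l))
im=cv2.imread("pics/scene0.png"); c=cam("scene")
mu2,a2,l=mask_line(c,yellow(im,(150,200,215,298)),.035); print("scene",mu2,a2,np.ptp(l))
delta(get_state(),[mu[0]+.03-.09,mu[1],.25],a)
E
```

```text
top [ 0.49594187 -0.19708929] -7.309521402952083 0.13479291854880182
scene [ 0.49792676 -0.18193158] -6.621053125167357 0.053550798784810116
tool shift [ 0.3206 -0.3199 -0.0187] spin 30.9 yaw 23.59 tcp [ 0.2702 -0.6185  0.2313]
```

```bash
python3 -m handwheel '[[[0.085,0.02,-0.014,0,0],[0.085,0.033,-0.0235,0,0],[0.085,0.033,-0.0235,0,0],[0.085,0.033,-0.0235,0,0],[0.085,0.033,-0.0235,0,0],[0.085,0.033,-0.0235,0,0],[0.085,0.033,-0.0235,0,0],[0.085,0.033,-0.0235,0,0],[0.085,0.033,-0.0235,0,0],[0.085,0.033,-0.0235,0,0],[0.085,0.033,-0.0235,0.01,0],[0.085,0.033,-0.0235,0.01,0]]]' 25
python3 -m handwheel '[[[0.085,0.015,-0.01,0.01,0],[0.085,0,0,0.01,6.5],[0.085,0,0,0,6.5],[0.085,0,0,0,6.5],[0.085,0,0,0,6.5],[0.085,0,0,0,4.9],[0.085,0,0,0,0],[0.085,0,0,0,0],[0.085,0,0,0,0]]]'
python3 - <<'E'
from h import *
s=get_state(); im=viewer.read_camera("wrist"); cv2.imwrite("pics/w1.png",im); c=cam("wrist",s)
for r in viewer.pinpoint("wrist","scanner"): 
    u,v=r["xy"][0]*512,r["xy"][1]*384; print(r["confidence"],u,v,pix2w(c,u,v,.004).round(4))
m=yellow(im,(0,0,512,384)); mu,a,l=mask_line(c,m,.04); print(mu,a,np.ptp(l))
delta(s,[.523,-.2006,.19],-7)
E
```

```text
time: 1.5
eef_pos: [0.5133, -0.2142, 0.2125]
tcp_rot: [0.979, 0.204, 0.001, 0.001]
contact_force: [-0.0, -0.4, 0.7]
opening: 1.0
finger_force: 0.0
time: 2.25
eef_pos: [0.5218, -0.2005, 0.1915]
tcp_rot: [0.998, -0.063, 0.0, 0.0]
contact_force: [0.3, 0.3, 0.4]
opening: 0.995
finger_force: 0.0
0.74 255.0784 180.78719999999998 [ 0.5148 -0.1996  0.004 ]
[ 0.49818923 -0.20072267] 12.309938763145285 0.34366062210479664
tool shift [ 0.0012 -0.      0.0015] spin -0.2 yaw -7.2 tcp [ 0.5218 -0.2005  0.1915]
```

View pics/w1.png

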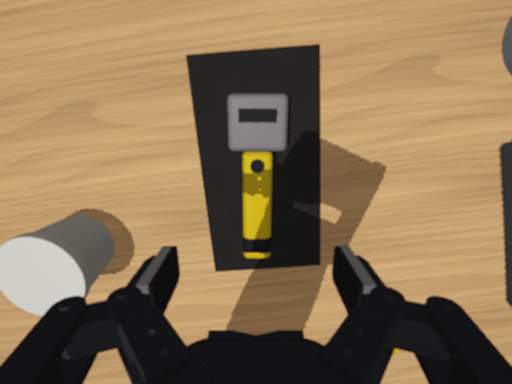

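The wrist view shows the scanner upright in the picture: head centred at (258,122), handle from (257,152) to (257,258). It is well aligned with the fingers, and the white tub is clear to the left.

```bash
python3 - <<'E'
from h import *
im=cv2.imread("pics/w1.png"); c=cam("wrist")
A=pix2w(c,257.5,151,.042);B=pix2w(c,257,259,.03)
mu,a,l=mask_line(c,yellow(im,(200,100,310,290)),.04); print(A,B,np.linalg.norm(A-B),mu,a,np.ptp(l))
d=(A-B)[:2]/np.linalg.norm((A-B)[:2]); ang=np.degrees(np.arctan2(d[1],d[0]))
O=A[:2]-.04*d; print(ang,O,B[:2]+.095*d)
delta(get_state(),[O[0],O[1],.022-.0187],a)
E
```

```text
[ 0.55725574 -0.20770632  0.042     ] [ 0.41825384 -0.18979567  0.03      ] 0.14066385626359293 [ 0.50095942 -0.19882532] -8.28776671228067 0.13175317304867784
-7.342207445431406 [ 0.51758372 -0.20259451] [ 0.51247489 -0.20193622]
tool shift [-0.0039  0.0026  0.1881] spin 1.04 yaw -7.24 tcp [ 0.5218 -0.2005  0.1914]
```

```bash
python3 -m handwheel '[[[0.085,-0.005,0.002,0.02,0],[0.085,0,0,0.03,0],[0.085,0,0,0.035,0],[0.085,0,0,0.035,0],[0.085,0,0,0.03,0],[0.085,0,0,0.018,0],[0.085,0,0,0.01,0],[0.085,0,0,0.006,0],[0.085,0,0,0,0],[0.085,0,0,0,0]]]' 
python3 -m handwheel '[[[0.02,0,0,0,0],[0.02,0,0,0,0],[0.02,0,0,0,0],[0.02,0,0,0,0],[0.02,0,0,0,0],[0.02,0,0,0,0],[0.02,0,0,0,0],[0.02,0,0,0,0],[0.02,0,0,0,0]]]' 45
```

```text
time: 3.18
eef_pos: [0.5175, -0.2024, 0.0085]
tcp_rot: [0.998, -0.064, 0.001, 0.0]
contact_force: [-0.8, 0.0, 1.0]
opening: 0.994
finger_force: 0.0
time: 3.93
eef_pos: [0.5172, -0.2021, 0.0083]
tcp_rot: [0.998, -0.064, 0.001, 0.0]
contact_force: [-0.9, 1.1, 5.1]
opening: 0.394
finger_force: 47.6
```

```bash
python3 -m handwheel '[[[0.02,0,0,-0.01,0],[0.02,0,0,-0.02,0],[0.02,0,0,-0.03,0],[0.02,0,0,-0.035,0],[0.02,0,0,-0.035,0],[0.02,0,0,-0.025,0],[0.02,0,0,-0.015,0],[0.02,0,0,-0.005,0],[0.02,0,0,0,0],[0.02,0,0,0,0]]]'
python3 - <<'E'
from h import *
s=get_state(); im=viewer.read_camera("wrist"); cv2.imwrite("pics/w2.png",im); 
for n in("red_label","blue_label"):
  for cn in("top","scene"):
    viewer.read_camera(cn); c=cam(cn)
    for r in viewer.pinpoint(cn,n):
        u,v=r["xy"][0]*512,r["xy"][1]*384; print(cn,n,r["confidence"],pix2w(c,u,v,.086).round(4))
im=cv2.imread("pics/top0.png"); c=cam("top")
# white label centroid inside red lid
for cn,box in(("top",(170,105,210,145)),("scene",(325,250,378,300))):
    im=viewer.read_camera(cn); c=cam(cn); x0,y0,x1,y1=box
    cv2.imwrite(f"pics/crop_{cn}.png",cv2.resize(im[y0:y1,x0:x1],None,fx=6,fy=6))
    red=cv2.inRange(cv2.cvtColor(im,cv2.COLOR_BGR2HSV),(0,150,60),(8,255,255))[y0:y1,x0:x1]
    cs=max(cv2.findContours(red,cv2.RETR_CCOMP,2)[0],key=cv2.contourArea); (u,v),r=cv2.minEnclosingCircle(cs)
    print(cn,"lid",u+x0,v+y0,r,pix2w(c,u+x0,v+y0,.086))
print(s["eef_pos"])
E
```

```text
time: 4.77
eef_pos: [0.5156, -0.2013, 0.1808]
tcp_rot: [0.998, -0.064, -0.001, -0.001]
contact_force: [0.5, -0.3, -2.1]
opening: 0.395
finger_force: 46.6
top red_label 0.72 [0.6598 0.2282 0.086 ]
scene red_label 0.9 [0.6517 0.224  0.086 ]
top blue_label 0.65 [0.4657 0.3474 0.086 ]
scene blue_label 0.68 [0.4632 0.3529 0.086 ]
top lid 188.13188362121582 126.89710235595703 16.39006233215332 [0.62622355 0.22115398 0.086     ]
scene lid 351.0 274.5 21.708393096923828 [0.63165474 0.22026683 0.086     ]
[ 0.51563527 -0.20126321  0.18078761]
```

View pics/w2.png

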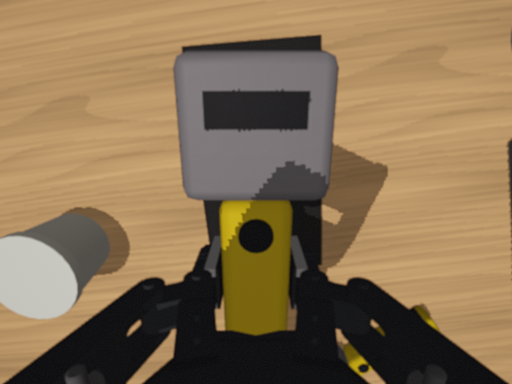

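The scanner is held squarely and level. Its head spans (175–337, 52–198) in the wrist picture, with the mat below it.

```bash
python3 -m handwheel '[[[0.02,0.002,-0.01,0,0],[0.02,0.002,-0.02,0,0],[0.02,0.002,-0.03,0,0],[0.02,0.002,-0.036,0,0],[0.02,0.002,-0.036,0,0],[0.02,0.002,-0.036,0,0],[0.02,0.002,-0.036,0,0],[0.02,0.002,-0.036,0,0],[0.02,0.002,-0.036,0,0],[0.02,0.002,-0.028,0,0],[0.02,0.002,-0.016,0,0],[0.02,0.002,-0.008,0,0]]]'
python3 -m handwheel '[[[0.02,0,0,0,0],[0.02,0,0,0,0],[0.02,0,0,0,0]]]'
python3 - <<'E'
from h import *
s=get_state(); im=viewer.read_camera("wrist"); cv2.imwrite("pics/w3.png",im); c=cam("wrist",s)
for n in("red_label","blue_label"):
    for r in viewer.pinpoint("wrist",n):
        u,v=r["xy"][0]*512,r["xy"][1]*384; print(n,r["confidence"],u,v,pix2w(c,u,v,.086).round(4))
Rm=R.from_quat(s["tcp_rot"]).as_matrix(); z=s["eef_pos"][2]+.0357
for u,v in((175,58),(337,58),(183,190),(331,190),(257,52),(257,199)):
    print(u,v,(Rm.T@(pix2w(c,u,v,z)-s["eef_pos"])).round(4))
print(s["eef_pos"],s["tcp_rot"])
E
```

```text
time: 6.32
eef_pos: [0.582, 0.1237, 0.1824]
tcp_rot: [0.998, -0.062, 0.0, -0.0]
contact_force: [-0.2, 0.2, -1.8]
opening: 0.392
finger_force: 46.5
time: 6.57
eef_pos: [0.5819, 0.1196, 0.1822]
tcp_rot: [0.998, -0.064, -0.0, 0.0]
contact_force: [0.2, 0.2, -1.6]
opening: 0.39
finger_force: 46.5
red_label 0.86 122.7776 146.304 [0.6447 0.2294 0.086 ]
blue_label 0.81 62.6176 321.792 [0.4641 0.3534 0.086 ]
175 58 [ 0.0964 -0.0285 -0.0358]
337 58 [ 0.0964  0.0297 -0.0357]
183 190 [ 0.047  -0.0295 -0.0357]
331 190 [ 0.047   0.0316 -0.0357]
257 52 [ 0.0983  0.001  -0.0357]
257 199 [ 0.0431  0.0011 -0.0357]
[0.58192338 0.11957597 0.18223341] [ 9.97940309e-01 -6.41485374e-02 -1.99795385e-04  2.54747122e-04]
```

View pics/w3.png

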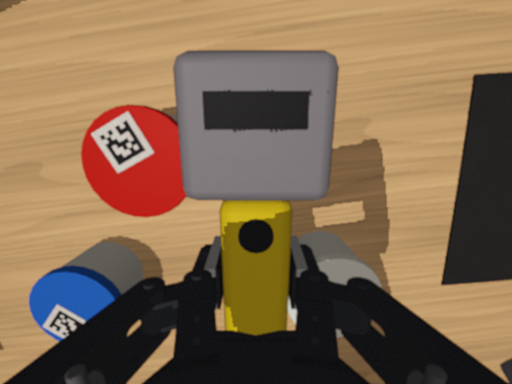

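The red label is in clear view, centred at about (122,142). The blue label is at (66,322), well away. Moving over the red label.

```bash
python3 -m handwheel '[[[0.02,-0.001,-0.008,0,0],[0.02,-0.003,-0.018,0,0],[0.02,-0.004,-0.025,0.002,0],[0.02,-0.004,-0.025,0.003,0],[0.02,-0.003,-0.02,0.003,0],[0.02,-0.002,-0.0135,0.002,0],[0.02,-0.001,-0.008,0.002,0],[0.02,0,0,0,0],[0.02,0,0,0,0],[0.02,0,0,0,0]]]'
python3 - <<'E'
from h import *
s=get_state(); delta(s,[.5792,.2384,.1703],-7.35); print(s["tcp_rot"])
for cn in("scene","top"):
    im=viewer.read_camera(cn); cv2.imwrite(f"pics/{cn}2.png",im)
im=cv2.imread("pics/scene2.png"); cv2.imwrite("pics/s2c.png",cv2.resize(im[160:350,250:450],None,fx=3,fy=3))
E
```

```text
time: 7.55
eef_pos: [0.5794, 0.2384, 0.1704]
tcp_rot: [0.998, -0.064, 0.0, 0.0]
contact_force: [-0.2, -0.2, -1.6]
opening: 0.392
finger_force: 46.5
tool shift [-0.0002  0.0001  0.0001] spin -0.0 yaw -7.35 tcp [0.5794 0.2384 0.1704]
[ 9.97943361e-01 -6.41013862e-02  4.26154205e-05  2.43038565e-04]
```

View pics/s2c.png

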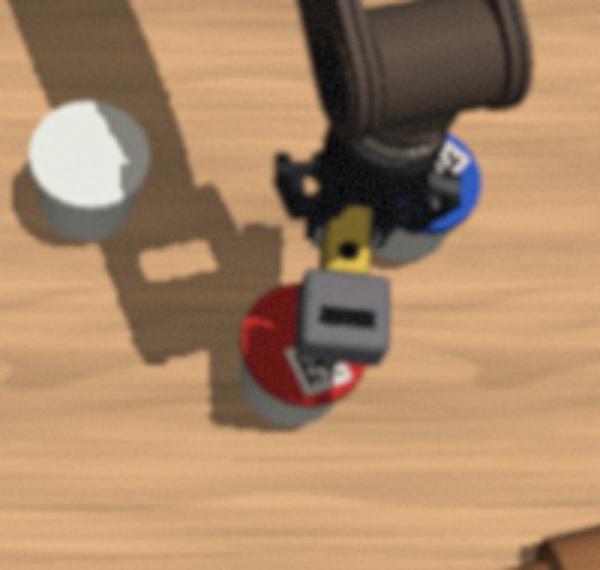

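The scanner head hangs over the red lid. The offset seen from this oblique camera fits its 8 cm height, and the computed window position agrees. Holding still for about 2.5 s.

```bash
for i in 1 2; do python3 -m handwheel '[[[0.02,0,0,0,0],[0.02,0,0,0,0],[0.02,0,0,0,0],[0.02,0,0,0,0],[0.02,0,0,0,0],[0.02,0,0,0,0],[0.02,0,0,0,0],[0.02,0,0,0,0],[0.02,0,0,0,0],[0.02,0,0,0,0],[0.02,0,0,0,0],[0.02,0,0,0,0]]]'; done
python3 -m handwheel '[[[0.02,0,0,0,0],[0.02,0,0,0,0],[0.02,0,0,0,0],[0.02,0,0,0,0],[0.02,0,0,0,0],[0.02,0,0,0,0],[0.02,0,0,-0.003,0],[0.02,0,0.003,-0.003,0],[0.02,0.001,0.01,-0.003,0],[0.02,0.002,0.02,-0.003,0],[0.02,0.002,0.03,0,0],[0.02,0.002,0.035,0,0]]]'
python3 - <<'E'
from h import *
delta(get_state(),[.5172,-.2021,.1808],-7.35)
E
```

```text
time: 8.65
eef_pos: [0.5792, 0.2393, 0.1704]
tcp_rot: [0.998, -0.064, 0.0, -0.0]
contact_force: [0.1, -1.6, -1.9]
opening: 0.387
finger_force: 46.5
time: 9.65
eef_pos: [0.5792, 0.2393, 0.1704]
tcp_rot: [0.998, -0.064, -0.0, 0.0]
contact_force: [-0.0, 0.9, -1.8]
opening: 0.389
finger_force: 46.5
time: 10.65
eef_pos: [0.5738, 0.1406, 0.1833]
tcp_rot: [0.998, -0.063, 0.001, -0.0]
contact_force: [0.4, 0.4, -1.2]
opening: 0.391
finger_force: 46.6
tool shift [-0.0134  0.347   0.0024] spin 0.17 yaw -7.18 tcp [0.5738 0.1406 0.1833]
```

```bash
python3 -m handwheel '[[[0.02,-0.001,0.036,0,0],[0.02,-0.001,0.036,0,0],[0.02,-0.001,0.036,0,0],[0.02,-0.001,0.036,0,0],[0.02,-0.001,0.036,0,0],[0.02,-0.001,0.036,0,0],[0.02,-0.001,0.036,0,0],[0.02,-0.001,0.034,0,0],[0.02,-0.001,0.026,0,0],[0.02,-0.001,0.018,0,0],[0.02,-0.001,0.009,0,0],[0.02,-0.001,0.004,0,0]]]'
python3 -m handwheel '[[[0.02,0,0,0.02,0],[0.02,0,0,0.03,0],[0.02,0,0,0.035,0],[0.02,0,0,0.025,0],[0.02,0,0,0.015,0],[0.02,0,0,0.005,0],[0.02,0,0,0,0],[0.02,0,0,0,0],[0.02,0,0,0,0]]]'
python3 - <<'E'
from h import *
delta(get_state(),[.5172,-.2021,.0083],-7.35)
E
```

```text
time: 11.65
eef_pos: [0.5176, -0.1992, 0.1828]
tcp_rot: [0.998, -0.065, 0.0, 0.0]
contact_force: [0.1, 0.6, -2.4]
opening: 0.39
finger_force: 46.6
time: 12.4
eef_pos: [0.5196, -0.1979, 0.0543]
tcp_rot: [0.998, -0.063, 0.002, 0.001]
contact_force: [-0.4, -0.1, -2.3]
opening: 0.391
finger_force: 46.6
tool shift [-0.002   0.0044  0.046 ] spin 0.08 yaw -7.27 tcp [ 0.5196 -0.1979  0.0543]
```

```bash
python3 -m handwheel '[[[0.02,-0.001,0.002,0.01,0],[0.02,-0.001,0.002,0.012,0],[0.02,0,0,0.01,0],[0.02,0,0,0.006,0],[0.02,0,0,0.003,0],[0.02,0,0,0.002,0],[0.02,0,0,0.001,0],[0.02,0,0,0,0],[0.02,0,0,0,0],[0.02,0,0,0,0]]]'
python3 - <<'E'
from h import *
s=get_state();delta(s,[.5172,-.2021,.0083],-7.35); print(s["contact_force"])
E
```

```text
time: 13.23
eef_pos: [0.5159, -0.2013, 0.0086]
tcp_rot: [0.998, -0.064, 0.0, 0.0]
contact_force: [0.2, 0.5, -2.7]
opening: 0.391
finger_force: 46.6
tool shift [0.0013 0.0006 0.0004] spin 0.05 yaw -7.3 tcp [ 0.5159 -0.2013  0.0086]
[ 0.20844363  0.49601161 -2.66557911]
```

```bash
python3 -m handwheel '[[[0.02,0,0,0.0005,0],[0.02,0,0,0.0005,0],[0.02,0,0,0,0],[0.02,0,0,0,0],[0.02,0,0,0,0]]]'
```

```text
time: 13.65
eef_pos: [0.516, -0.2013, 0.0082]
tcp_rot: [0.998, -0.064, 0.0, 0.0]
contact_force: [-3.5, 1.6, 5.5]
opening: 0.393
finger_force: 47.5
```

Now it rests on the mat, so I open gently and rise.

```bash
python3 -m handwheel '[[[0.038,0,0,0,0],[0.042,0,0,0,0],[0.05,0,0,0,0],[0.06,0,0,0,0],[0.075,0,0,0,0],[0.085,0,0,0,0],[0.085,0,0,0,0],[0.085,0,0,0,0],[0.085,0,0,0,0],[0.085,0,0,0,0]]]'
python3 -m handwheel '[[[0.085,0,0,-0.01,0],[0.085,0,0,-0.02,0],[0.085,0,0,-0.03,0],[0.085,0,0,-0.035,0],[0.085,0,0,-0.035,0],[0.085,0,0,-0.03,0],[0.085,0,0,-0.015,0],[0.085,0,0,-0.005,0],[0.085,0,0,0,0],[0.085,0,0,0,0],[0.085,0,0,0,0]]]'
python3 -c '
from h import *
im=viewer.read_camera("wrist");im2=viewer.read_camera("scene")
cv2.imwrite("pics/w4.png",np.hstack([cv2.resize(im,(400,300)),cv2.resize(im2,(400,300))]))'
```

```text
time: 14.48
eef_pos: [0.5156, -0.2012, 0.0073]
tcp_rot: [0.998, -0.064, -0.0, 0.0]
contact_force: [-0.3, -0.2, -0.3]
opening: 0.994
finger_force: 0.0
time: 15.4
eef_pos: [0.5145, -0.2006, 0.1852]
tcp_rot: [0.998, -0.064, -0.002, -0.001]
contact_force: [-0.0, 0.7, -0.7]
opening: 0.994
finger_force: 0.0
```

View pics/w4.png

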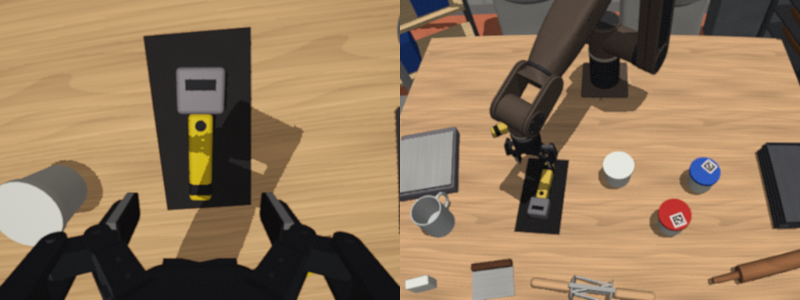

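The scanner lies flat on the mat, centred at about (201,130) in the left half. The tubs are unmoved, and the gripper is clear and open.

```bash
python3 -c 'from plant import sign_off; print(sign_off())'
```

```text
the job is handed in; nothing more can be done
None
```

I held the scanner level about 8 cm above the red label for roughly 2.5 s, laid it back on its mat and let go without shifting the tubs, and handed the job in at about 15.5 s; sign-off returned no verdict.

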